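Clamp a power-supply board with a cam-lever swing clamp

ROBOT

A 6-joint arm with a two-finger parallel gripper is mounted at the origin on the work surface. World frame = base frame: x ahead of the robot, y to its left, z up, the work surface at z = 0. Lengths are in m, angles in degrees, forces in N, time in s.
With the tool pointing down it reaches from about 0.375 to 0.9 m from the base axis. Payload 3.1 kg.
Tool frame: the origin (TCP) lies between the finger pads; the fingertips stand 22 mm ahead of it and the grasp point (between the pads) lies 3 mm ahead of it (bot.tip_extent is the distance from the TCP to the fingertips, in m); y points along the fingers, z is the direction in which the jaws open and shut, and the axes are right-handed (so a half turn about y gives the same grasp; the last joint's range is limited). The gripper opens to 87 mm and grips with 3 to 60 N. Pads are 19 mm wide; open, the fingers measure 117 mm over their backs; the gripper's body (75 mm by 190 mm) begins 51 mm behind the grasp point.
Start: joints at [-84.483, 30.224, 82.088, -0, 67.689, -10.227], TCP at [0.17, -0.602, 0.245] pointing down, gripper open.
Joint ranges: [-176.69, 176.69], [-43.24, 126.21], [12.49, 139.97], [-82, 262], [0, 151.66], [-163.58, 163.58]. Speed limits (degrees/s): [159.86, 159.86, 180, 180, 180, 180].

INTERFACE

Orientations are given as a 3x3 rotation matrix whose columns are the frame's x, y, z axes.
In Python, from rig import bot, eyes, models gives the robot as it stands. The module is installed in compiled form; this text tells all that it offers.
- The arm moves only by the tool arm_command, never from a script. Its arguments are lists of equal length, an entry for each row: "translation": the shift along the tool's x, y, z each as a share of 0.08 m, from -1 to 1, a list of three; "rotation": the turn, a rotation vector about the tool's x, y, z each as a share of 60 degrees, from -1 to 1, a list of three; "grip": the closure, from -1 (fully open) to 1 (shut), so that 0 is half open. In form: {"translation": [[x, y, z], ...], "rotation": [[rx, ry, rz], ...], "grip": [grip, ...]}. A call has 1 to 5 rows; each row is the pose to reach, as a shift and turn from the pose commanded when the call began, along the tool's axes at that moment; what a row does not reach only later rows make up. A row lasts 1/10 s, in which the tool goes at most 50 mm and 8.59 degrees, less where a joint would pass 70% of its speed; a pose out of reach is approached as far as the arm can. A call with a number of a shift or a turn outside -1 to 1 is refused whole. A call with a gripper value outside its range is refused whole. The fingers move at their own pace and stop on an object; the grip force is fixed at half the most. Time passes only in rows, so rows that repeat a pose let the fingers close. It gives the time, the measured TCP pose, the force and the opening at its end, in the units of the state.
- bot.read_state(): the state, without advancing time (a new reading comes with each control period).
- eyes.capture(name): name is "scene" or "side" or "wrist"; returns a dict with "image" (480x640x3 uint8, blue, green, red), "mtx" (3x3 intrinsics, pixels), "rvec" (rotation vector, rad) and "tvec" (3), from world to camera coordinates, as OpenCV has them; the wrist camera has in their place "hand_eye" (4x4, takes a point from camera to tool coordinates, whose origin is the TCP and whose axes are the tool frame's). Camera axes: x right, y down, z forward; pixel columns grow to the right and rows downward; lengths in m; the calibration is good to about 2 mm. A picture is of the moment at which its call begins: read the wrist's pose just before it. There is no depth.
- bot.hand_in(): hands the job in, once; it reports no verdict.
Trained networks look in the newest picture that a camera, given by its name, has taken for a name from the list of things; names that differ only in an ending like _2 or _b are one class to them, and where a whole thing is asked for, a point or a joint stands for the part that bears it (a point fixed in the world has none). Each returns a list of dicts, best first, with "conf" (0 to 1); they miss things now and then, are a little off and sometimes report something else, mostly with a low value. They report only what shows in the picture. A call takes as long as a camera call.
- models.recognise(camera, thing): "extent" ([left, top, right, bottom] as shares, 0 to 1, of the picture: columns of its width, rows of its height, round what is visible of it).
- models.spot_point(camera, thing): "point" ([column, row] as shares, 0 to 1, of the picture: columns of its width, rows of its height: a listed point, or the origin of a listed thing).
The state is a dict: "time_s": time; "joint_positions": joint angles; "qvel": joint speeds; "tau": joint torques, N m; "position": TCP position; "tcp_rot": TCP orientation; "force": force on the tool from outside, world axes, zero at the start; "moment": the same for the moment, N m; "opening": opening from 0.0 (shut) to 1.0 (fully open).
Only numpy, scipy, OpenCV 4.12 (cv2) and the standard library are available. Lean on these libraries where they do the work, as an engineer would, in place of code of your own. Each camera call takes 0.05 s, during which the arm holds its last target. There are 200 camera calls.

TASK

Clamp the power-supply board in its fixture with the clamp on the robot's right, which stands open. Push the clamp's strap round with the outside of the fingers until its rubber foot stands over the bare round land near the board's edge, then press the cam lever all the way down so that the foot bites on the land. Only push: do not pinch the strap or the lever, pick nothing up, and leave the board and everything around it where it is.

Things in the scene. Friction and masses are not known exactly. Their poses are not given: they have to be found in the camera images.
- strap_pivot (a point): Point on the fixed vertical axis of the open clamp's post, at half the strap's height (69.5 mm above the table, lever up). It belongs to the fixture, an aluminium plate 240 x 390 mm whose top is 16 mm above the table; its axes are the fixture's: z up, y along the plate's long side from the open clamp across the board towards the other clamp (which is already closed and stays as it is), x away from the robot, all turned with the plate.
- strap_swing (a joint): Swing of the open clamp's strap about the post, rad. 0: the strap points along the fixture's +y and its foot is exactly over the land; positive: swung open, anticlockwise seen from above, towards the robot's side of the plate. Travel -0.6 to 1.6 without a stop at 0: it stays where it is left (dry friction, about 2 N at the nose), so it must be stopped over the land. The lever turns with it.
- strap_nose (a point): Middle of the strap's end face, 130 mm from the post axis, at half height; its y axis points along the strap away from the post, z up. The strap is a slotted dark steel bar, 30 mm wide, 14 mm thick, 158 mm long (28 mm of it behind the post), underside 62.5 mm and top 76.5 mm (78 mm at the nose) above the table while the lever is up; the cam lowers it by 6 mm. A stud with a nut stands 12 mm above its nose at 115 mm from the post axis.
- foot: Black rubber foot, 14 mm across and 10 mm high, under the strap's nose, 115 mm from the post axis. Origin at the centre of its underside, which rides 4 mm above the board with the lever fully up; it is sprung and presses on the board with about 13 N when the lever is fully down.
- land (a point): Centre of the bare round tinned land the foot must press on: 24 mm across, with a small screw hole, on the board's top, 27 mm in from the board edge next to the open clamp and midway along that edge. A steel pillar supports the board under it.
- cam_lever (a joint): Cam lever, rad: 0 fully raised (66 degrees above level), 1.1 fully down (3 degrees above level, resting on its stop). It stays where it is left; pushing takes about 4.5 N near its end, 9 N at half its length.
- lever_pivot (a point): Centre of the lever's cross pin on the post axis, 90.5 mm above the table. Its x axis is the pin, y points along the strap, z up; the lever lies on the -y side, opposite to the strap.
- lever_tip (a point): Middle of the lever's end on its upper (pressed) face, 108 mm from the pin along the lever and 7 mm above the line through the pin; its y axis points along the lever back to the pin, z out of the pressed face. The lever is an inverted steel channel, 28 mm wide and 14 mm deep, with a black plastic grip over its outer 55 mm; two steel cam discs 32 mm across at the pin.
- board: The power-supply board, loose on pillars between steel locating pins: green, 160 (x) x 150 (y) x 2.4 mm, 0.45 kg, top 38.4 mm above the table. Origin at the centre of its underside, axes along the fixture's. Parts up to 34 mm tall stand on it; the 50 mm strip along the open clamp's edge is bare up to the land and on the robot's side of it, with parts up to 16 mm tall farther away from the robot.
- capacitor: Loose black capacitor standing on the fixture plate behind the open clamp, 22 mm across, 36 mm high. Leave it there.
- choke: Loose copper ring choke, 34 mm across, 16 mm high, lying on the fixture plate in front of the board. Leave it there.
- screwdriver: Loose red screwdriver lying between the robot and the fixture. Leave it there.
- screw_tray: Loose grey screw tray, 75 x 100 x 22 mm, to the right of the fixture. Leave it there.
- heatsink: Loose finned aluminium heatsink, 100 x 34 x 29 mm. Leave it there.
- transformer: Loose dark transformer with a yellow band, 58 x 50 x 38 mm. Leave it there.
- flux_bottle: Loose white bottle, 48 mm across, 120 mm high. Leave it there.
- tape_roll: Loose roll of yellow tape, 70 mm across, 20 mm high, behind the fixture. Leave it there.

How it is judged:
By the outcome, as a careful person would: the job done as asked, in the order asked, and still so for the second after the job is handed in, with the robot touching nothing.
It also fails if it takes over 51 s, if anything falls off the work surface, if the arm or the gripper's body presses on something with over 40 N, if the wrist force passes 120 N, or if a joint passes its speed limit or range.

## Working session

There is one attempt and no reset: what is moved stays moved. The work goes in short steps, Python scripts to look and compute and a tool call to move; the robot and the scene stay as the last step left them, time stands still between calls to the robot, and variables do not carry over. Pictures are saved under pics/ and viewed, about 8 in all and at most 12, crops included, and the job is handed in when it is done.

Besides the shell and the picture viewer there is one more tool, called after "Call:" by a JSON object that holds its "op" and its "data", one argument or row to a line. arm_command: Moves the arm, as the interface text tells. Shift numbers are shares of 0.08 m and turn numbers shares of 60 degrees, none past 1 either way. Its arguments: {"type":"object","properties":{"translation":{"type":"array"},"rotation":{"type":"array"},"grip":{"type":"array"}},"required":["translation","rotation","grip"]}

```bash
mkdir -p pics
cat > h.py <<'E'
import numpy as np, cv2
from rig import bot, eyes, models
def cap(n,save=None):
    s=bot.read_state(); c=eyes.capture(n)
    K=np.array(c["mtx"],float)
    if "rvec" in c:
        R=cv2.Rodrigues(np.array(c["rvec"],float))[0]; t=np.array(c["tvec"],float).ravel()
    else:
        H=np.array(c["hand_eye"]); T=np.eye(4);T[:3,:3]=s["tcp_rot"];T[:3,3]=s["position"]
        M=np.linalg.inv(T@H); R,t=M[:3,:3],M[:3,3]
    if save: cv2.imwrite("pics/"+save,c["image"])
    return dict(K=K,R=R,t=t,img=c["image"])
def proj(c,P):
    p=c["K"]@(c["R"]@np.array(P,float)+c["t"]); return p[:2]/p[2]
def ray(c,uv):
    d=c["R"].T@np.linalg.inv(c["K"])@np.array([uv[0],uv[1],1.]); return -c["R"].T@c["t"],d
def atz(c,uv,z):
    o,d=ray(c,uv); return o+d*(z-o[2])/d[2]
def spot(cam,th):
    r=models.spot_point(cam,th); return [(np.array(q["point"])*[640,480],round(q["conf"],2)) for q in r[:2]]
E
python3 - <<'E'
from h import *
np.set_printoptions(precision=4,suppress=True)
s=bot.read_state(); print(s["time_s"],s["position"],s["tcp_rot"],s["force"],bot.tip_extent)
Z=dict(strap_pivot=.0695,strap_nose=.0695,foot=.0524,land=.0384,lever_pivot=.0905,lever_tip=.19,board=.036,capacitor=.034,choke=.024)
for n in ["scene","side","wrist"]:
    c=cap(n,n+"0.png"); print(n,"cam at",-c["R"].T@c["t"])
    for k,z in Z.items():
        for uv,cf in spot(n,k)[:1]: print(k,uv,cf,atz(c,uv,z))
E
```

```text
0.0 [ 0.1696 -0.6009  0.2436] [[-0.9625 -0.0002  0.2714]
 [-0.2714  0.0021 -0.9625]
 [-0.0004 -1.     -0.0021]] [0.6904 0.7176 0.9085] 0.022
scene cam at [1.1507 0.3542 1.3351]
strap_pivot [337.088 264.288] 0.8 [ 0.5894 -0.0849  0.0695]
strap_nose [368.128 235.392] 0.72 [ 0.4738 -0.0809  0.0695]
lever_pivot [335.488 264.288] 0.84 [ 0.6013 -0.0805  0.0905]
lever_tip [321.92  257.616] 0.79 [ 0.6525 -0.0796  0.19  ]
board [395.072 301.008] 0.78 [0.5585 0.0754 0.036 ]
capacitor [318.912 303.888] 0.6 [ 0.6865 -0.0584  0.034 ]
choke [281.216 168.816] 0.6 [ 0.4402 -0.4195  0.024 ]
side cam at [0.454  0.8524 0.7927]
strap_pivot [277.696 299.088] 0.72 [ 0.6644 -0.0011  0.0695]
strap_nose [387.52  286.896] 0.6 [ 0.4705 -0.075   0.0695]
foot [377.6   294.288] 0.41 [ 0.4876 -0.0709  0.0524]
land [325.632 327.888] 0.8 [0.5712 0.0244 0.0384]
lever_pivot [317.376 268.416] 0.59 [ 0.6051 -0.0788  0.0905]
lever_tip [429.696 389.088] 0.26 [0.3981 0.2796 0.19  ]
board [328.32  350.592] 0.85 [0.5578 0.0776 0.036 ]
capacitor [277.376 299.904] 0.54 [ 0.6748 -0.0405  0.034 ]
choke [381.504 352.416] 0.49 [0.4675 0.0524 0.024 ]
wrist cam at [ 0.2404 -0.5804  0.3838]
```

View pics/scene0.png

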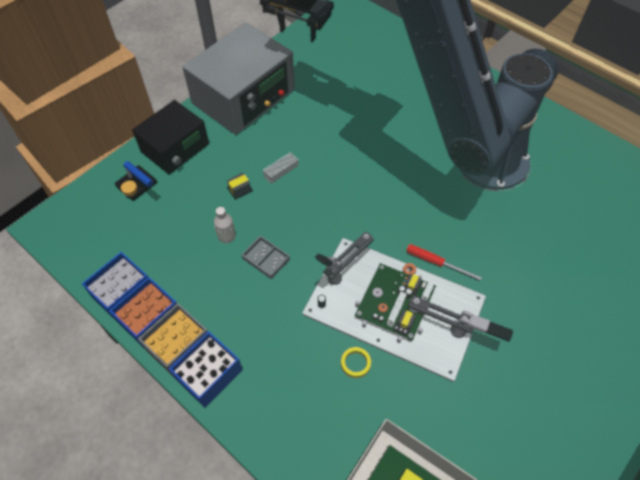

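View pics/side0.png

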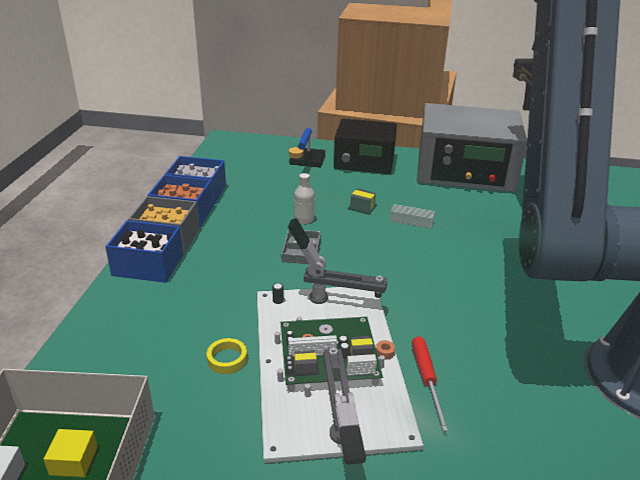

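The scene picture shows the open clamp's post near (338,265), its strap pointing at the robot with the nose near (370,237), and the lever raised. The side picture shows the land near (326,328). Estimated swing is about 73° open. I'll move the wrist camera over the clamp, staying high.

Call:
{"op": "arm_command", "data": {
  "translation": [
    [-1,-0.9,-1],
    [-1,-0.9,-1],
    [-1,-0.9,-1]
  ],
  "rotation": [
    [0,0,0],
    [0,0,0],
    [0,0,0]
  ],
  "grip": [1,1,1]
}}

```text
time_s: 1.8
position: [0.2259, -0.501, 0.3178]
tcp_rot: [[-0.962, 0.001, 0.272], [-0.272, 0.0, -0.962], [-0.001, -1.0, -0.0]]
force: [0.9, -0.4, 0.5]
opening: 0.813
```

Call:
{"op": "arm_command", "data": {
  "translation": [
    [-1,0,-1],
    [-1,0,-1],
    [-1,0,-1]
  ],
  "rotation": [
    [0,0,0],
    [0,0,0],
    [0,0,0]
  ],
  "grip": [1,1,1]
}}

```text
time_s: 2.1
position: [0.2814, -0.3992, 0.3167]
tcp_rot: [[-0.962, 0.0, 0.275], [-0.275, 0.003, -0.962], [-0.001, -1.0, -0.003]]
force: [-0.1, -0.0, -0.3]
opening: 0.535
```

Call:
{"op": "arm_command", "data": {
  "translation": [
    [-1,0,-1],
    [-1,0,-1],
    [-1,0,-1]
  ],
  "rotation": [
    [0,0,0],
    [0,0,0],
    [0,0,0]
  ],
  "grip": [1,1,1]
}}

```text
time_s: 2.4
position: [0.3363, -0.3017, 0.3165]
tcp_rot: [[-0.962, -0.0, 0.275], [-0.275, 0.002, -0.962], [-0.0, -1.0, -0.002]]
force: [-0.4, 0.5, -0.8]
opening: 0.265
```

Call:
{"op": "arm_command", "data": {
  "translation": [
    [-1,0,-1],
    [-1,0,-1],
    [-1,0,-1]
  ],
  "rotation": [
    [0,0,0],
    [0,0,0],
    [0,0,0]
  ],
  "grip": [1,1,1]
}}

```text
time_s: 2.7
position: [0.3918, -0.2039, 0.3166]
tcp_rot: [[-0.961, 0.0, 0.275], [-0.275, 0.001, -0.961], [-0.001, -1.0, -0.001]]
force: [-0.6, -1.5, -0.0]
opening: 0.027
```

Call:
{"op": "arm_command", "data": {
  "translation": [
    [-1,0,-1],
    [-1,0,-1],
    [-1,0,-1]
  ],
  "rotation": [
    [0,0,0],
    [0,0,0],
    [0,0,0]
  ],
  "grip": [1,1,1]
}}

```text
time_s: 3.0
position: [0.4477, -0.1059, 0.3167]
tcp_rot: [[-0.961, 0.001, 0.275], [-0.275, 0.0, -0.961], [-0.001, -1.0, 0.0]]
force: [0.2, -0.4, 0.5]
opening: 0.006
```

Call:
{"op": "arm_command", "data": {
  "translation": [
    [-0.9,0,-0.9],
    [-0.9,0,-0.9],
    [-0.9,0,-0.9],
    [-0.9,0,-0.9]
  ],
  "rotation": [
    [0,0,0],
    [0,0,0],
    [0,0,0],
    [0,0,0]
  ],
  "grip": [1,1,1,1]
}}

```text
time_s: 3.4
position: [0.4964, -0.0195, 0.3163]
tcp_rot: [[-0.962, -0.0, 0.274], [-0.274, -0.001, -0.962], [0.001, -1.0, 0.001]]
force: [0.1, -0.5, 0.4]
opening: 0.005
```

Run:
```python
from h import *
np.set_printoptions(precision=4,suppress=True)
print(bot.read_state()["joint_positions"])
Z=dict(strap_pivot=.0695,strap_nose=.0695,land=.0384,lever_pivot=.0905,lever_tip=.192,board=.036)
for n in ["wrist","scene","side"]:
    c=cap(n,n+"1.png"); print(n,"cam at",-c["R"].T@c["t"])
    for k,z in Z.items():
        for uv,cf in spot(n,k)[:1]: print(k,uv,cf,atz(c,uv,z))
```

```text
[-15.1195  15.3288  94.7232  -0.0825  69.9452  59.0345]
wrist cam at [0.5671 0.0019 0.4555]
strap_pivot [414.4  109.68] 0.62 [ 0.6052 -0.0806  0.0695]
strap_nose [367.616 239.52 ] 0.55 [ 0.471  -0.0772  0.0695]
land [295.296 115.776] 0.83 [0.5692 0.0284 0.0384]
lever_pivot [419.52  111.216] 0.76 [ 0.6032 -0.081   0.0905]
lever_tip [485.184  35.904] 0.7 [ 0.646  -0.0818  0.192 ]
board [250.304 115.92 ] 0.62 [0.5564 0.0732 0.036 ]
scene cam at [1.1507 0.3542 1.3351]
strap_pivot [333.504 265.92 ] 0.71 [ 0.5988 -0.0885  0.0695]
strap_nose [368.32  237.888] 0.78 [ 0.4792 -0.0759  0.0695]
land [376.896 293.808] 0.91 [0.5737 0.0308 0.0384]
lever_pivot [332.992 264.48 ] 0.76 [ 0.6057 -0.0847  0.0905]
lever_tip [320.    257.424] 0.8 [ 0.6558 -0.0824  0.192 ]
board [393.984 300.912] 0.81 [0.56   0.0733 0.036 ]
side cam at [0.454  0.8524 0.7927]
strap_pivot [319.424 274.512] 0.57 [ 0.6024 -0.0882  0.0695]
strap_nose [388.608 284.784] 0.84 [ 0.469  -0.0818  0.0695]
land [323.008 327.984] 0.73 [0.5758 0.0256 0.0384]
lever_tip [293.824 223.584] 0.84 [ 0.6481 -0.0687  0.192 ]
board [328.576 350.4  ] 0.88 [0.5574 0.0771 0.036 ]
```

View pics/wrist1.png

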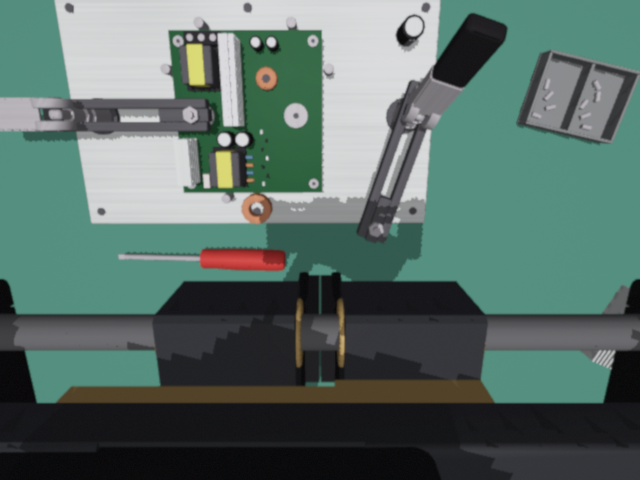

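The wrist picture shows the strap running from the post (410,112) to the nose (373,237), the land at (296,116), the lever raised towards the upper right, and the bare strip clear. Pivot–land is 115 mm and pivot–nose 132 mm, matching the sizes given. I'll go to the right-hand side of the nose.

Call:
{"op": "arm_command", "data": {
  "translation": [
    [0.28,0.8,1],
    [0.28,0.8,1],
    [0.28,0.8,1],
    [0.28,0.8,1]
  ],
  "rotation": [
    [0,0.287,0],
    [0,0.287,0],
    [0,0.287,0],
    [0,0.287,0]
  ],
  "grip": [1,1,1,1]
}}

```text
time_s: 4.85
position: [0.4955, -0.1029, 0.2516]
tcp_rot: [[-1.0, -0.002, -0.027], [0.027, 0.001, -1.0], [0.002, -1.0, -0.001]]
force: [-0.4, 0.1, 0.2]
opening: 0.004
```

Run:
```python
from h import *
np.set_printoptions(precision=4,suppress=True)
s=bot.read_state(); print(s["position"],s["tcp_rot"],s["joint_positions"])
c=cap("wrist","wrist2.png")
for k,z in dict(strap_pivot=.0695,strap_nose=.0695,land=.0384,lever_pivot=.0905,lever_tip=.192,board=.036).items():
    for uv,cf in spot("wrist",k)[:1]: print(k,uv,cf,atz(c,uv,z))
```

```text
[ 0.4955 -0.1029  0.2516] [[-0.9996 -0.0023 -0.027 ]
 [ 0.027   0.0015 -0.9996]
 [ 0.0024 -1.     -0.0014]] [-24.4117  20.6172  98.3482   0.0231  61.1917  67.1261]
strap_pivot [289.472  80.4  ] 0.62 [ 0.6026 -0.0809  0.0695]
strap_nose [294.208 243.6  ] 0.94 [ 0.4707 -0.0786  0.0695]
land [168.704 127.92 ] 0.78 [0.5698 0.0289 0.0384]
lever_pivot [288.704  77.52 ] 0.89 [ 0.6023 -0.0819  0.0905]
board [122.432 145.488] 0.64 [0.5559 0.0731 0.036 ]
```

Call:
{"op": "arm_command", "data": {
  "translation": [
    [-0.1,1,0.3],
    [-0.1,1,0.3],
    [-0.1,1,0.3]
  ],
  "rotation": [
    [0,0,0],
    [0,0,0],
    [0,0,0]
  ],
  "grip": [1,1,1]
}}

```text
time_s: 5.5
position: [0.5015, -0.1257, 0.1695]
tcp_rot: [[-1.0, -0.007, -0.026], [0.026, 0.003, -1.0], [0.007, -1.0, -0.003]]
force: [-0.5, -0.3, 0.3]
opening: 0.007
```

Call:
{"op": "arm_command", "data": {
  "translation": [
    [0,0.5,0],
    [0,1,0],
    [0,1,0],
    [0,1,0]
  ],
  "rotation": [
    [0,0,0],
    [0,0,0],
    [0,0,0],
    [0,0,0]
  ],
  "grip": [1,1,1,1]
}}

```text
time_s: 5.9
position: [0.5039, -0.1261, 0.0937]
tcp_rot: [[-1.0, 0.0, -0.025], [0.025, -0.0, -1.0], [-0.0, -1.0, 0.0]]
force: [0.6, 0.2, 1.4]
opening: 0.004
```

Run:
```python
from h import *
np.set_printoptions(precision=4,suppress=True)
s=bot.read_state(); print(s["position"],s["tcp_rot"],s["force"],s["time_s"])
P=np.array([.603,-.081]); r=.100
# pose at swing angle a (strap world angle): TCP = P + r u + .030 n ; yaw = a. rows relative to the current pose
R=np.array(s["tcp_rot"]); yaw0=np.degrees(np.arctan2(R[1,0],R[0,0])); p0=np.array(s["position"])
for a in [178,170,162,154,146,138,130,122,116,112,110,108,107]:
    t=np.radians(a); u=np.array([np.cos(t),np.sin(t)]); n=np.array([-u[1],u[0]])
    q=P+r*u+.030*n; print(a,q)
```

```text
[ 0.5039 -0.1261  0.0937] [[-0.9997  0.0004 -0.0251]
 [ 0.0251 -0.0001 -0.9997]
 [-0.0004 -1.      0.0001]] [0.5663 0.1568 1.3867] 5.9
178 [ 0.502  -0.1075]
170 [ 0.4993 -0.0932]
162 [ 0.4986 -0.0786]
154 [ 0.5    -0.0641]
146 [ 0.5033 -0.05  ]
138 [ 0.5086 -0.0364]
130 [ 0.5157 -0.0237]
122 [ 0.5246 -0.0121]
116 [ 0.5322 -0.0043]
112 [0.5377 0.0005]
110 [0.5406 0.0027]
108 [0.5436 0.0048]
107 [0.5451 0.0059]
```

Call:
{"op": "arm_command", "data": {
  "translation": [
    [0,0.1,-0.1],
    [0.02,0.1,-0.25],
    [0.04,0.1,-0.33],
    [0.07,0.1,-0.41],
    [0.07,0.1,-0.41]
  ],
  "rotation": [
    [0,0,0],
    [0,0,0],
    [0,0.07,0],
    [0,0.14,0],
    [0,0.14,0]
  ],
  "grip": [1,1,1,1,1]
}}

```text
time_s: 6.4
position: [0.499, -0.0923, 0.086]
tcp_rot: [[-0.985, 0.002, -0.17], [0.17, -0.001, -0.985], [-0.002, -1.0, 0.0]]
force: [0.2, -0.1, -0.3]
opening: 0.002
```

Run:
```python
from h import *
np.set_printoptions(precision=4,suppress=True)
s=bot.read_state(); print(s["position"],s["force"],s["time_s"],s["joint_positions"])
c=cap("wrist","wrist3.png")
for k,z in dict(strap_pivot=.0695,strap_nose=.0695,land=.0384,lever_pivot=.0905).items():
    for uv,cf in spot("wrist",k)[:1]: print(k,uv,cf,atz(c,uv,z))
cap("side"); print(spot("side","strap_nose"))
```

```text
[ 0.499  -0.0923  0.086 ] [ 0.2383 -0.0827 -0.2763] 6.4 [-23.1214  36.0606 106.3656   0.0101  37.4488  76.6492]
strap_pivot [249.728  51.216] 0.65 [ 0.6017 -0.0827  0.0695]
land [ 50.816 180.096] 0.85 [0.5685 0.0281 0.0384]
lever_pivot [240.192  36.72 ] 0.92 [ 0.6022 -0.0835  0.0905]
[(array([386.176, 291.984]), 0.88)]
```

View pics/wrist3.png

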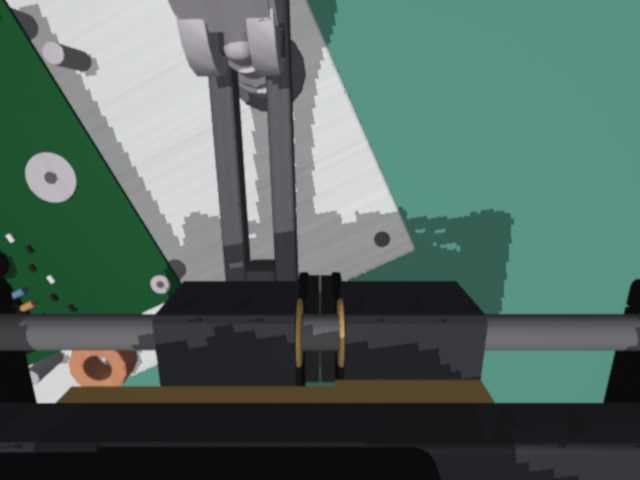

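The strap runs down the picture to the closed fingers (strap edges at columns 232–297, fingers at about column 320), and the nose is hidden by the gripper. The side view shows the nose has begun to move. I'll continue along the arc.

Call:
{"op": "arm_command", "data": {
  "translation": [
    [0.02,0,-0.09],
    [0.04,0,-0.18],
    [0.05,0,-0.27],
    [0.055,0,-0.36],
    [0.053,0,-0.45]
  ],
  "rotation": [
    [0,0.067,0],
    [0,0.133,0],
    [0,0.2,0],
    [0,0.267,0],
    [0,0.333,0]
  ],
  "grip": [1,1,1,1,1]
}}

```text
time_s: 7.25
position: [0.5013, -0.058, 0.0846]
tcp_rot: [[-0.866, 0.001, -0.5], [0.5, -0.001, -0.866], [-0.002, -1.0, 0.0]]
force: [0.3, -2.2, -0.8]
opening: 0.007
```

```bash
cat > chk.py <<'E'
from h import *
import sys
from scipy.optimize import minimize_scalar
np.set_printoptions(precision=4,suppress=True)
s=bot.read_state(); R=np.array(s["tcp_rot"])
print("t",s["time_s"],"p",np.array(s["position"]),"yaw",np.degrees(np.arctan2(R[1,0],R[0,0]))%360,"F",np.array(s["force"]),"J",np.array(s["joint_positions"]))
P=np.array([.603,-.081])
for n in sys.argv[1:]:
    c=cap(n,None)
    for k,z in dict(strap_nose=.0695,foot=.0524,land=.0384,lever_pivot=.0905,lever_tip=.192).items():
        for uv,cf in spot(n,k)[:1]:
            X=atz(c,uv,z); d=X[:2]-P; print(n,k,uv,cf,X,"ang",round(np.degrees(np.arctan2(d[1],d[0]))%360,1),"r",round(np.hypot(*d),4))
E
python3 chk.py side scene
```

```text
t 7.25 p [ 0.5013 -0.058   0.0846] yaw 149.9971818470445 F [ 0.2609 -2.2465 -0.7746] J [-19.2819  36.1036 106.7785  -0.0699  37.0174 100.7767]
side strap_nose [376.768 303.984] 0.92 [ 0.4858 -0.0216  0.0695] ang 153.1 r 0.1314
side foot [368.704 310.512] 0.57 [ 0.4993 -0.021   0.0524] ang 150.0 r 0.1198
side land [379.072 352.8  ] 0.73 [0.4713 0.0691 0.0384] ang 131.3 r 0.1997
side lever_pivot [319.104 266.112] 0.66 [ 0.6032 -0.0867  0.0905] ang 271.8 r 0.0057
side lever_tip [299.776 216.912] 0.71 [ 0.642  -0.0931  0.192 ] ang 342.8 r 0.0409
scene land [376.128 294.72 ] 0.66 [0.5769 0.031  0.0384] ang 103.1 r 0.115
scene lever_pivot [336.512 264.192] 0.96 [ 0.5995 -0.0789  0.0905] ang 148.8 r 0.0041
```

Call:
{"op": "arm_command", "data": {
  "translation": [
    [0.02,0,-0.09],
    [0.04,0,-0.18],
    [0.05,0,-0.27],
    [0.055,0,-0.36],
    [0.053,0,-0.45]
  ],
  "rotation": [
    [0,0.067,0],
    [0,0.133,0],
    [0,0.2,0],
    [0,0.267,0],
    [0,0.333,0]
  ],
  "grip": [1,1,1,1,1]
}}

```text
time_s: 8.35
position: [0.515, -0.0243, 0.0846]
tcp_rot: [[-0.643, -0.0, -0.766], [0.766, -0.001, -0.643], [-0.001, -1.0, 0.001]]
force: [-0.9, -2.4, 0.0]
opening: 0.005
```

Call:
{"op": "arm_command", "data": {
  "translation": [
    [0.02,0,-0.07],
    [0.03,0,-0.14],
    [0.045,0,-0.21],
    [0.05,0,-0.27],
    [0.05,0,-0.27]
  ],
  "rotation": [
    [0,0.05,0],
    [0,0.1,0],
    [0,0.15,0],
    [0,0.2,0],
    [0,0.2,0]
  ],
  "grip": [1,1,1,1,1]
}}

```text
time_s: 8.85
position: [0.5289, -0.0069, 0.0845]
tcp_rot: [[-0.473, -0.0, -0.881], [0.881, -0.0, -0.473], [0.0, -1.0, 0.0]]
force: [-0.4, -0.2, 0.1]
opening: 0.004
```

```bash
sed -i 's/cap(n,None)/cap(n,n+"_%.2f.png"%s["time_s"])/' chk.py; python3 chk.py side scene wrist; ls pics
```

```text
t 8.85 p [ 0.5289 -0.0069  0.0845] yaw 118.20434615230688 F [-0.3501 -0.2151  0.0535] J [-12.8548  37.2005 103.2159  -0.0057  39.588  138.9453]
side strap_nose [346.496 317.088] 0.77 [0.5349 0.0241 0.0695] ang 123.0 r 0.1253
side foot [343.616 326.88 ] 0.46 [0.5383 0.0313 0.0524] ang 120.0 r 0.1296
side land [323.904 328.704] 0.86 [0.5739 0.0271 0.0384] ang 105.1 r 0.112
side lever_pivot [318.592 265.68 ] 0.7 [ 0.6044 -0.0878  0.0905] ang 281.3 r 0.007
side lever_tip [310.272 212.304] 0.73 [ 0.6261 -0.1128  0.192 ] ang 306.1 r 0.0393
scene strap_nose [240.192 191.28 ] 0.52 [ 0.592  -0.4218  0.0695] ang 268.2 r 0.341
scene foot [314.688 238.8  ] 0.66 [ 0.5633 -0.1823  0.0524] ang 248.6 r 0.1088
scene land [374.912 291.984] 0.76 [0.573  0.0241 0.0384] ang 105.9 r 0.1093
scene lever_pivot [335.296 264.624] 0.69 [ 0.6023 -0.0803  0.0905] ang 132.8 r 0.001
scene lever_tip [316.992 241.296] 0.91 [ 0.6287 -0.1156  0.192 ] ang 306.7 r 0.0431
wrist lever_pivot [228.096  28.32 ] 0.8 [ 0.602  -0.083   0.0905] ang 243.0 r 0.0023
scene0.png
scene1.png
scene_8.85.png
side0.png
side1.png
side_8.85.png
wrist0.png
wrist1.png
wrist2.png
wrist3.png
wrist_8.85.png
```

Call:
{"op": "arm_command", "data": {
  "translation": [
    [0.01,0,-0.045],
    [0.02,0,-0.09],
    [0.03,0,-0.135],
    [0.04,0,-0.18],
    [0.04,0,-0.18]
  ],
  "rotation": [
    [0,0.033,0],
    [0,0.067,0],
    [0,0.1,0],
    [0,0.133,0],
    [0,0.133,0]
  ],
  "grip": [1,1,1,1,1]
}}

```text
time_s: 10.25
position: [0.5399, 0.0027, 0.0845]
tcp_rot: [[-0.346, -0.0, -0.938], [0.938, -0.0, -0.346], [0.0, -1.0, 0.0]]
force: [-0.2, -0.3, -0.0]
opening: 0.004
```

Call:
{"op": "arm_command", "data": {
  "translation": [
    [0,0,0.15],
    [-0.3,-0.4,0.3],
    [-0.6,-1,0.5],
    [-0.6,-1,0.5],
    [-0.6,-1,0.5]
  ],
  "rotation": [
    [0,0,0],
    [0,0,0],
    [0,0,0],
    [0,0,0],
    [0,0,0]
  ],
  "grip": [1,1,1,1,1]
}}

```text
time_s: 10.75
position: [0.519, -0.0571, 0.1658]
tcp_rot: [[-0.344, 0.003, -0.939], [0.939, -0.001, -0.344], [-0.002, -1.0, -0.002]]
force: [0.5, 0.3, -1.1]
opening: 0.003
```

Call:
{"op": "arm_command", "data": {
  "translation": [
    [0.3,-1,0.5],
    [0.6,-1,1],
    [0.6,-1,1],
    [0.6,-1,1]
  ],
  "rotation": [
    [0,0,0],
    [0,0,0],
    [0,0,0],
    [0,0,0]
  ],
  "grip": [1,1,1,1]
}}

```text
time_s: 11.15
position: [0.4231, -0.0366, 0.2441]
tcp_rot: [[-0.346, -0.004, -0.938], [0.938, 0.002, -0.346], [0.003, -1.0, 0.003]]
force: [-0.1, -0.5, -1.2]
opening: 0.004
```

```bash
python3 chk.py wrist side scene
```

```text
t 11.15 p [ 0.4231 -0.0366  0.2441] yaw 110.25044039864983 F [-0.1206 -0.5286 -1.2438] J [-20.1088  14.9355 109.3065   0.0239  56.0223 139.627 ]
wrist strap_nose [143.168 242.112] 0.72 [0.5542 0.0362 0.0695] ang 112.6 r 0.127
wrist lever_pivot [104.832  75.408] 0.6 [ 0.6003 -0.0837  0.0905] ang 225.7 r 0.0038
side strap_nose [334.72  322.896] 0.66 [0.5529 0.043  0.0695] ang 112.0 r 0.1337
side foot [332.48 327.6 ] 0.36 [0.5573 0.0368 0.0524] ang 111.2 r 0.1263
side land [325.504 326.784] 0.95 [0.5719 0.0216 0.0384] ang 106.9 r 0.1072
side lever_pivot [317.632 267.408] 0.77 [ 0.6052 -0.0821  0.0905] ang 334.3 r 0.0025
side lever_tip [316.928 209.904] 0.68 [ 0.6155 -0.1237  0.192 ] ang 286.4 r 0.0445
scene strap_nose [384.576 284.784] 0.73 [0.5564 0.0373 0.0695] ang 111.5 r 0.1271
scene land [380.032 291.696] 0.91 [0.5641 0.0329 0.0384] ang 108.9 r 0.1204
scene lever_pivot [336.896 264.48 ] 0.95 [ 0.5995 -0.0777  0.0905] ang 136.6 r 0.0049
scene lever_tip [317.888 239.088] 0.86 [ 0.623 -0.118  0.192] ang 298.4 r 0.042
```

Run:
```python
import cv2
i=cv2.imread("pics/wrist_11.15.png")[0:300,20:320]
cv2.imwrite("pics/w4.png",cv2.resize(i,None,fx=2,fy=2,interpolation=cv2.INTER_CUBIC))
```

```text
(no output)
```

View pics/w4.png

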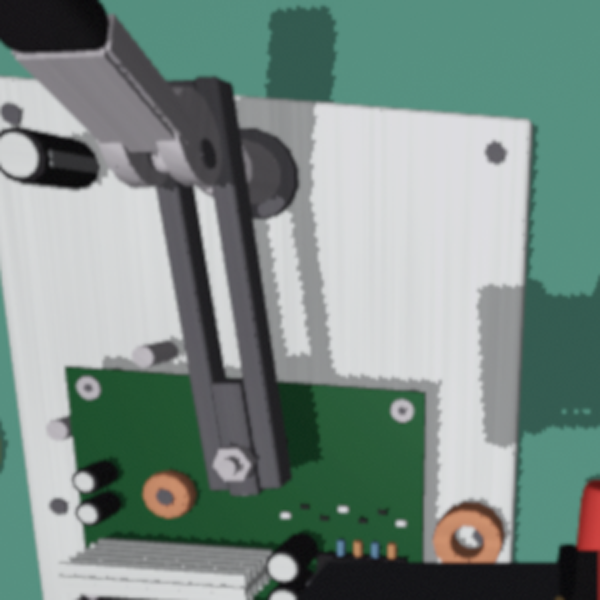

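The crop shows the strap over the board with the nut at crop (232,463) and the land fully hidden beneath it. I'll measure the angle from the nut and the strap edges.

Run:
```python
from h import *
np.set_printoptions(precision=4,suppress=True)
c=cap("wrist","w5.png"); f=lambda x,y:(x/2+20,y/2)
P=np.array([.603,-.081])
X=atz(c,f(232,463),.088); d=X[:2]-P; print("nut",X,np.degrees(np.arctan2(d[1],d[0])),np.hypot(*d))
for nm,a,b in [("left",(165,215),(210,487)),("rightbottom",(243,250),(288,480)),("slotL",(0,0),(0,0))][:2]:
    z=.0765 if nm=="left" else .0625
    A=atz(c,f(*a),z);B=atz(c,f(*b),z);e=B-A; print(nm,A,B,np.degrees(np.arctan2(e[1],e[0])))
for a in [107,110,112,114]:
    t=np.radians(a);u=np.array([np.cos(t),np.sin(t)]);n=np.array([-u[1],u[0]])
    pr=lambda q,z:(proj(c,[*q,z])-[20,0])*2
    print(a,"nut",pr(P+.115*u,.088),"TL far",pr(P+.13*u-.015*n,.077),"TR",pr(P+.13*u+.015*n,.077),"BR",pr(P+.13*u+.015*n,.0625))
# fixture axes from board corner holes (z .0384) and plate edge
h1=atz(c,f(88,387),.0384);h2=atz(c,f(402,410),.0384);e=h1-h2
print("board x dir",np.degrees(np.arctan2(e[1],e[0])),np.hypot(e[0],e[1]),"mid",(h1+h2)/2)
c1=atz(c,f(66,367),.0384);c2=atz(c,f(426,392),.0384);e=c1-c2;m=(c1+c2)/2
yd=np.array([-e[1],e[0]])/np.hypot(e[0],e[1]);print("edge len",np.hypot(e[0],e[1]),"ydir",np.degrees(np.arctan2(yd[1],yd[0])),"land",m[:2]+.027*yd,"pivot",m[:2]-.088*yd)
```

```text
nut [0.5606 0.019  0.088 ] 112.95395177700964 0.10863569461928074
left [ 0.6103 -0.0624  0.0765] [0.5711 0.0372 0.0765] 111.49380164030727
rightbottom [ 0.5856 -0.058   0.0625] [0.5456 0.029  0.0625] 114.72292519235143
107 nut [204.7066 478.3428] TL far [184.2618 503.5131] TR [256.8491 507.3335] BR [271.0248 496.6853]
110 nut [219.9304 478.7731] TL far [200.9121 505.7681] TR [273.1    506.0008] BR [286.6095 495.4028]
112 nut [230.0244 478.6367] TL far [211.9923 506.818 ] TR [283.8399 504.6586] BR [296.9108 494.1112]
114 nut [240.0641 478.1617] TL far [223.0459 507.5046] TR [294.4942 502.954 ] BR [307.1312 492.4709]
board x dir 15.910580996109974 0.14050391379696586 mid [0.5798 0.0085 0.0384]
edge len 0.1600544927548765 ydir 106.16122520721136 land [0.5738 0.0258] pivot [ 0.6058 -0.0847]
```

Call:
{"op": "arm_command", "data": {
  "translation": [
    [-0.3,0.5,-0.5],
    [-0.6,1,-1],
    [-0.6,1,-1],
    [-0.6,1,-1]
  ],
  "rotation": [
    [0,0,0],
    [0,0,0],
    [0,0,0],
    [0,0,0]
  ],
  "grip": [1,1,1,1]
}}

```text
time_s: 12.5
position: [0.5204, -0.0567, 0.1624]
tcp_rot: [[-0.345, -0.002, -0.939], [0.939, 0.001, -0.345], [0.001, -1.0, 0.001]]
force: [-0.9, -0.4, 0.2]
opening: 0.007
```

Call:
{"op": "arm_command", "data": {
  "translation": [
    [0.6,0.4,-0.1],
    [0.6,0.7,-0.2],
    [0.6,1,-0.3],
    [0.6,1,-0.3],
    [0.6,1,-0.3]
  ],
  "rotation": [
    [0,0,0],
    [0,0,0],
    [0,0,0],
    [0,0,0],
    [0,0,0]
  ],
  "grip": [1,1,1,1,1]
}}

```text
time_s: 13.0
position: [0.5243, -0.0028, 0.0854]
tcp_rot: [[-0.345, -0.001, -0.938], [0.938, 0.0, -0.345], [0.0, -1.0, 0.001]]
force: [1.0, 0.3, -0.2]
opening: 0.001
```

Call:
{"op": "arm_command", "data": {
  "translation": [
    [0,0,-0.15],
    [0,0,-0.2],
    [0.01,0,-0.25],
    [0.03,0,-0.3],
    [0.03,0,-0.3]
  ],
  "rotation": [
    [0,0,0],
    [0,0,0],
    [0,0.037,0],
    [0,0.075,0],
    [0,0.075,0]
  ],
  "grip": [1,1,1,1,1]
}}

```text
time_s: 13.5
position: [0.5477, 0.0075, 0.0856]
tcp_rot: [[-0.271, 0.002, -0.963], [0.963, -0.001, -0.271], [-0.001, -1.0, -0.002]]
force: [0.2, -0.4, -0.4]
opening: 0.006
```

```bash
python3 chk.py side scene
```

```text
t 13.5 p [0.5477 0.0075 0.0856] yaw 105.70273477133482 F [ 0.2126 -0.3947 -0.4218] J [-10.905   37.9306 100.541   -0.0138  41.4015 153.4025]
side strap_nose [325.888 321.312] 0.91 [0.5687 0.0419 0.0695] ang 105.6 r 0.1276
side foot [329.728 327.312] 0.54 [0.5622 0.037  0.0524] ang 109.1 r 0.1248
side land [323.904 326.88 ] 0.63 [0.5747 0.0224 0.0384] ang 105.3 r 0.1072
side lever_pivot [317.888 264.384] 0.73 [ 0.6064 -0.0917  0.0905] ang 287.7 r 0.0112
side lever_tip [317.312 210.48 ] 0.57 [ 0.6145 -0.1218  0.192 ] ang 285.7 r 0.0423
scene foot [335.872 266.112] 0.38 [ 0.5878 -0.0897  0.0524] ang 209.9 r 0.0175
scene land [377.728 292.608] 0.93 [0.5698 0.0303 0.0384] ang 106.6 r 0.1161
scene lever_pivot [338.112 261.888] 0.98 [ 0.5921 -0.0801  0.0905] ang 175.5 r 0.011
scene lever_tip [318.784 236.304] 0.85 [ 0.616  -0.1214  0.192 ] ang 287.9 r 0.0425
```

Call:
{"op": "arm_command", "data": {
  "translation": [
    [0,0,0.15],
    [0,-0.3,0.2],
    [0,-1,0.2],
    [0,-1,0.2]
  ],
  "rotation": [
    [0,0,0],
    [0,0,0],
    [0,0,0],
    [0,0,0]
  ],
  "grip": [1,1,1,1]
}}

```text
time_s: 14.5
position: [0.5333, 0.0026, 0.1688]
tcp_rot: [[-0.27, 0.008, -0.963], [0.963, -0.002, -0.27], [-0.004, -1.0, -0.008]]
force: [1.0, 0.3, 0.7]
opening: 0.007
```

Call:
{"op": "arm_command", "data": {
  "translation": [
    [0.5,-1,-0.2],
    [1,-1,-0.54],
    [1,-1,-0.54],
    [1,-1,-0.54],
    [1,-1,-0.54]
  ],
  "rotation": [
    [0,0,0],
    [0,0,0],
    [0,0,0],
    [0,0,0],
    [0,0,0]
  ],
  "grip": [1,1,1,1,1]
}}

```text
time_s: 15.0
position: [0.55, 0.092, 0.2439]
tcp_rot: [[-0.272, -0.002, -0.962], [0.962, -0.001, -0.272], [-0.0, -1.0, 0.002]]
force: [-1.1, 0.5, -0.3]
opening: 0.005
```

```bash
python3 chk.py wrist
python3 - <<'E'
import cv2,glob
g=sorted(glob.glob("pics/wrist_1*.png"))[-1]; print(g)
cv2.imwrite("pics/w6.png",cv2.resize(cv2.imread(g)[0:290,120:520],None,fx=2,fy=2,interpolation=cv2.INTER_CUBIC))
E
```

```text
t 15.0 p [0.55   0.092  0.2439] yaw 105.76194880166042 F [-1.1366  0.4725 -0.3427] J [ -1.966   25.1149  91.8377  -0.0446  63.1363 162.2923]
wrist strap_nose [319.808 150.72 ] 0.84 [0.5641 0.0407 0.0695] ang 107.7 r 0.1278
wrist foot [319.68  151.488] 0.36 [0.5637 0.0424 0.0524] ang 107.7 r 0.1295
wrist lever_tip [318.208 187.68 ] 0.6 [0.5623 0.0509 0.192 ] ang 107.1 r 0.1381
pics/wrist_15.00.png
```

View pics/w6.png

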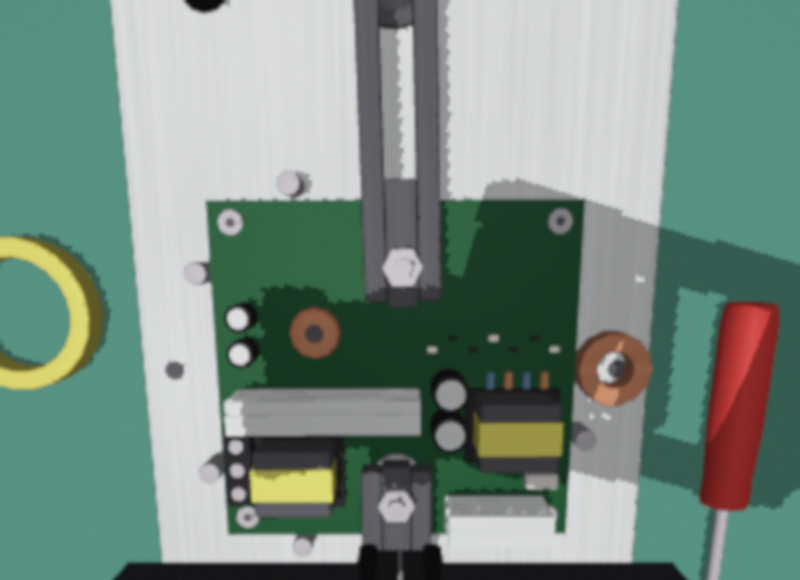

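The view is nearly vertical. The board edge lies level at row 200 between columns 208 and 584, so the land is at about column 395.5. The nut is at (402,267) and the strap leans about 1° open. The foot is therefore about 2.5 mm short of the land's centre, and I'll go back and push 2–2.5 mm more.

Call:
{"op": "arm_command", "data": {
  "translation": [
    [-0.5,0.3,0.3],
    [-1,0.8,0.54],
    [-1,1,0.54],
    [-1,1,0.54]
  ],
  "rotation": [
    [0,0,0],
    [0,0,0],
    [0,0,0],
    [0,0,0]
  ],
  "grip": [1,1,1,1]
}}

```text
time_s: 15.7
position: [0.5284, 0.0017, 0.1615]
tcp_rot: [[-0.267, -0.008, -0.964], [0.964, 0.002, -0.267], [0.004, -1.0, 0.007]]
force: [0.1, 0.4, 0.9]
opening: 0.001
```

Call:
{"op": "arm_command", "data": {
  "translation": [
    [0,0.5,0],
    [0,1,-0.05],
    [0,1,-0.15],
    [0,1,-0.2],
    [0,1,-0.215]
  ],
  "rotation": [
    [0,0,0],
    [0,0,0],
    [0,0,0],
    [0,0,0],
    [0,0,0]
  ],
  "grip": [1,1,1,1,1]
}}

```text
time_s: 16.2
position: [0.5492, 0.0083, 0.0865]
tcp_rot: [[-0.272, 0.002, -0.962], [0.962, -0.001, -0.272], [-0.001, -1.0, -0.002]]
force: [-1.0, 0.1, -1.0]
opening: 0.002
```

Call:
{"op": "arm_command", "data": {
  "translation": [
    [0,0,-0.007],
    [0,0,-0.015],
    [0,0,-0.015],
    [0,0,0.2],
    [0,-0.3,0.2]
  ],
  "rotation": [
    [0,0,0],
    [0,0,0],
    [0,0,0],
    [0,0,0],
    [0,0,0]
  ],
  "grip": [1,1,1,1,1]
}}

```text
time_s: 16.7
position: [0.5289, 0.004, 0.107]
tcp_rot: [[-0.269, -0.007, -0.963], [0.963, 0.002, -0.269], [0.003, -1.0, 0.006]]
force: [-0.2, 0.3, -0.2]
opening: 0.001
```

Call:
{"op": "arm_command", "data": {
  "translation": [
    [0,-0.6,0],
    [0,-1,0],
    [0.5,-1,-0.2],
    [1,-1,-0.4],
    [1,-1,-0.4]
  ],
  "rotation": [
    [0,0,0],
    [0,0,0],
    [0,0,0],
    [0,0,0],
    [0,0,0]
  ],
  "grip": [1,1,1,1,1]
}}

```text
time_s: 17.2
position: [0.5425, 0.0934, 0.19]
tcp_rot: [[-0.274, 0.004, -0.962], [0.962, 0.002, -0.274], [0.001, -1.0, -0.005]]
force: [-0.9, 0.4, 0.4]
opening: 0.001
```

Call:
{"op": "arm_command", "data": {
  "translation": [
    [0,-0.5,-0.1],
    [0,-0.8,-0.2],
    [0,-0.8,-0.2],
    [0,-0.8,-0.2]
  ],
  "rotation": [
    [0,0,0],
    [0,0,0],
    [0,0,0],
    [0,0,0]
  ],
  "grip": [1,1,1,1]
}}

```text
time_s: 17.6
position: [0.5571, 0.0932, 0.253]
tcp_rot: [[-0.27, 0.002, -0.963], [0.963, -0.0, -0.27], [-0.001, -1.0, -0.001]]
force: [0.4, -0.3, -0.4]
opening: 0.009
```

```bash
python3 chk.py wrist
python3 - <<'E'
import cv2,glob,os
g=max(glob.glob("pics/wrist_*.png"),key=os.path.getmtime); print(g)
cv2.imwrite("pics/w7.png",cv2.resize(cv2.imread(g)[0:290,120:520],None,fx=2,fy=2,interpolation=cv2.INTER_CUBIC))
E
```

```text
t 17.6 p [0.5571 0.0932 0.253 ] yaw 105.66515193847788 F [ 0.4293 -0.2569 -0.3766] J [ -1.8294  24.9683  90.3672  -0.0032  64.5742 162.5069]
wrist strap_nose [327.296 151.92 ] 0.68 [0.5653 0.0419 0.0695] ang 107.0 r 0.1285
pics/wrist_17.60.png
```

View pics/w7.png

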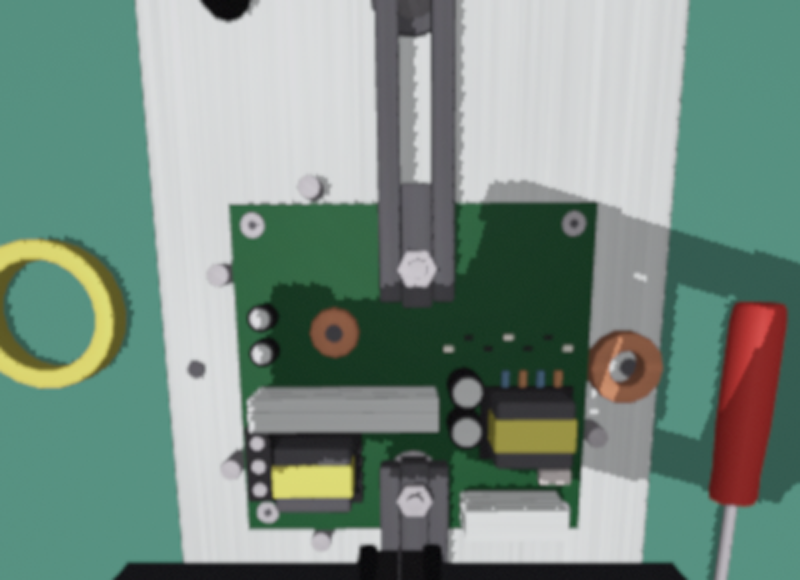

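The nut is now at (416.5,267) and the board's middle column is 413.5. After the parallax correction the foot is within about 0.5 mm of the land's middle, and the strap is parallel to the board (swing ≈ 0). Next is the lever: I'll go high to above the post.

Call:
{"op": "arm_command", "data": {
  "translation": [
    [-0.5,0,0.03],
    [-1,0,0.06],
    [-1,0,0.06]
  ],
  "rotation": [
    [0,0,0],
    [0,0,0],
    [0,0,0]
  ],
  "grip": [1,1,1]
}}

```text
time_s: 18.2
position: [0.5754, 0.0111, 0.2521]
tcp_rot: [[-0.266, 0.001, -0.964], [0.964, -0.002, -0.266], [-0.002, -1.0, -0.0]]
force: [0.6, 1.0, -0.4]
opening: 0.005
```

Call:
{"op": "arm_command", "data": {
  "translation": [
    [-0.5,0,0],
    [-1,0,0],
    [-1,0,0],
    [-1,0,0]
  ],
  "rotation": [
    [0,0,0],
    [0,0,0],
    [0,0,0],
    [0,0,0]
  ],
  "grip": [1,1,1,1]
}}

```text
time_s: 18.6
position: [0.5952, -0.062, 0.2518]
tcp_rot: [[-0.268, -0.002, -0.963], [0.963, 0.001, -0.268], [0.002, -1.0, 0.001]]
force: [-0.3, 0.4, -0.7]
opening: 0.009
```

```bash
python3 chk.py wrist side scene; cp pics/side_18*.png pics/s8.png; python3 -c "
import cv2;i=cv2.imread('pics/s8.png');cv2.imwrite('pics/s8c.png',cv2.resize(i[150:400,200:450],None,fx=2.4,fy=2.4))"
```

```text
t 18.6 p [ 0.5952 -0.062   0.2518] yaw 105.57324262422475 F [-0.3258  0.3544 -0.6879] J [-16.6526  27.7325  85.5048   0.0428  66.8681 147.7572]
wrist lever_pivot [320.512 189.984] 0.97 [ 0.6007 -0.0851  0.0905] ang 240.9 r 0.0047
wrist lever_tip [317.376 135.696] 0.9 [ 0.6143 -0.1267  0.192 ] ang 284.0 r 0.0471
side strap_nose [328.  319.2] 0.7 [0.5659 0.0357 0.0695] ang 107.6 r 0.1225
side foot [327.68  327.696] 0.37 [0.5656 0.0386 0.0524] ang 107.4 r 0.1253
side land [323.328 328.176] 0.66 [0.5751 0.026  0.0384] ang 104.6 r 0.1105
side lever_pivot [314.176 265.104] 0.61 [ 0.6129 -0.088   0.0905] ang 324.7 r 0.0122
side lever_tip [319.104 211.68 ] 0.81 [ 0.6105 -0.1182  0.192 ] ang 281.4 r 0.0379
scene strap_nose [384.896 287.712] 0.55 [0.5621 0.0427 0.0695] ang 108.3 r 0.1303
scene foot [355.776 362.976] 0.2 [0.7476 0.1075 0.0524] ang 52.5 r 0.2376
scene land [377.6   292.224] 0.65 [0.5692 0.0294 0.0384] ang 107.0 r 0.1155
scene lever_pivot [335.616 261.696] 0.94 [ 0.5957 -0.085   0.0905] ang 208.7 r 0.0084
scene lever_tip [317.888 237.504] 0.55 [ 0.6198 -0.1208  0.192 ] ang 292.9 r 0.0432
```

View pics/s8c.png

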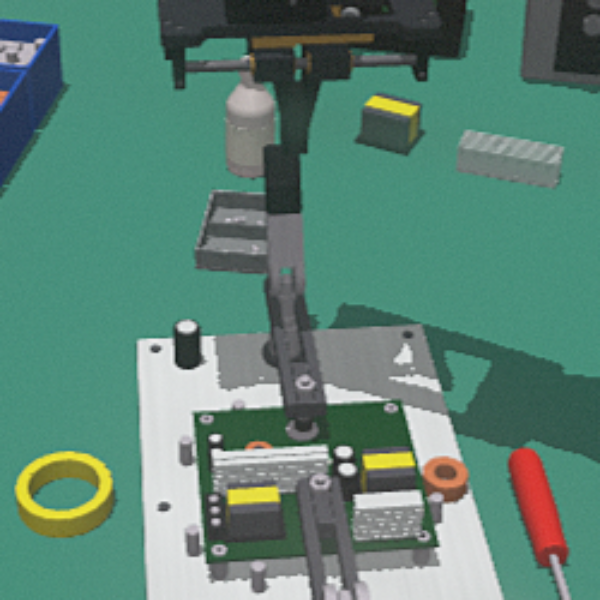

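The side crop shows the foot right above the land (crop (302,425)), the lever up with its black grip, and the closed fingers above and behind the post. The wrist view puts the lever on the tool's centre plane (columns 320/317). I'll descend on the strap side of the lever and start the push.

Call:
{"op": "arm_command", "data": {
  "translation": [
    [-0.15,0.3,0],
    [-0.3,0.62,0],
    [-0.3,0.62,0],
    [-0.42,0.62,0],
    [-0.52,0.62,0]
  ],
  "rotation": [
    [0,0,0],
    [0,0,0],
    [0,0,0],
    [0,0,0],
    [0,0,0]
  ],
  "grip": [1,1,1,1,1]
}}

```text
time_s: 20.0
position: [0.6078, -0.1023, 0.2043]
tcp_rot: [[-0.271, 0.002, -0.963], [0.963, -0.001, -0.271], [-0.001, -1.0, -0.002]]
force: [0.6, -0.0, 0.2]
opening: 0.007
```

Call:
{"op": "arm_command", "data": {
  "translation": [
    [-0.04,0,0],
    [-0.08,0,0],
    [-0.12,0.02,0],
    [-0.16,0.04,0],
    [-0.2,0.06,0]
  ],
  "rotation": [
    [0,0,0],
    [0,0,0],
    [0,0,0],
    [0,0,0],
    [0,0,0]
  ],
  "grip": [1,1,1,1,1]
}}

```text
time_s: 20.5
position: [0.6114, -0.1167, 0.1987]
tcp_rot: [[-0.27, 0.001, -0.963], [0.963, 0.001, -0.27], [0.001, -1.0, -0.001]]
force: [0.0, 2.0, 4.1]
opening: 0.005
```

```bash
python3 chk.py wrist side
```

```text
t 20.5 p [ 0.6114 -0.1167  0.1987] yaw 105.68733873762513 F [0.0164 2.0099 4.0687] J [-21.1096  33.0232  85.0594   0.066   61.9074 143.172 ]
wrist lever_tip [319.616 271.392] 0.78 [ 0.6158 -0.1323  0.192 ] ang 284.0 r 0.0529
side strap_nose [327.616 318.816] 0.86 [0.5667 0.0349 0.0695] ang 107.4 r 0.1214
side foot [328.576 327.504] 0.51 [0.5641 0.0378 0.0524] ang 108.1 r 0.125
side land [323.52  326.208] 0.82 [0.5757 0.0208 0.0384] ang 105.0 r 0.1054
side lever_pivot [316.288 267.792] 0.73 [ 0.6075 -0.0804  0.0905] ang 7.9 r 0.0046
side lever_tip [317.632 210.912] 0.88 [ 0.6136 -0.1204  0.192 ] ang 285.1 r 0.0408
```

Contact force is 4.5 N, on the expected arc (lever at about 60°). I'll follow the arc down.

Call:
{"op": "arm_command", "data": {
  "translation": [
    [-0.09,0.05,0],
    [-0.18,0.11,0],
    [-0.26,0.17,0],
    [-0.335,0.245,0],
    [-0.4,0.32,0]
  ],
  "rotation": [
    [0,0,0],
    [0,0,0],
    [0,0,0],
    [0,0,0],
    [0,0,0]
  ],
  "grip": [1,1,1,1,1]
}}

```text
time_s: 21.6
position: [0.6201, -0.1483, 0.1716]
tcp_rot: [[-0.27, -0.0, -0.963], [0.963, 0.001, -0.27], [0.001, -1.0, -0.0]]
force: [1.6, 3.7, 2.4]
opening: 0.002
```

Call:
{"op": "arm_command", "data": {
  "translation": [
    [-0.07,0.08,0],
    [-0.12,0.17,0],
    [-0.17,0.26,0],
    [-0.205,0.36,0],
    [-0.235,0.46,0]
  ],
  "rotation": [
    [0,0,0],
    [0,0,0],
    [0,0,0],
    [0,0,0],
    [0,0,0]
  ],
  "grip": [1,1,1,1,1]
}}

```text
time_s: 22.1
position: [0.6247, -0.1663, 0.1351]
tcp_rot: [[-0.27, -0.001, -0.963], [0.963, -0.0, -0.27], [0.0, -1.0, 0.001]]
force: [0.4, 3.0, 3.7]
opening: 0.007
```

```bash
python3 chk.py side
```

```text
t 22.1 p [ 0.6247 -0.1663  0.1351] yaw 105.68717629479248 F [0.4359 3.0473 3.703 ] J [-24.7864  39.3064  84.0304  -0.0185  56.6887 139.5365]
side strap_nose [330.112 321.888] 0.63 [0.5612 0.042  0.0695] ang 108.8 r 0.1299
side foot [324.416 330.   ] 0.43 [0.5702 0.0456 0.0524] ang 104.5 r 0.1307
side land [322.496 327.504] 0.96 [0.5769 0.0245 0.0384] ang 103.9 r 0.1087
side lever_pivot [318.72  267.696] 0.73 [ 0.603  -0.0816  0.0905] ang 274.1 r 0.0006
side lever_tip [316.288 227.808] 0.72 [ 0.606  -0.0629  0.192 ] ang 80.5 r 0.0183
```

Call:
{"op": "arm_command", "data": {
  "translation": [
    [-0.015,0.05,0],
    [-0.025,0.1,0],
    [-0.03,0.13,0],
    [-0.03,0.13,0]
  ],
  "rotation": [
    [0,0,0],
    [0,0,0],
    [0,0,0],
    [0,0,0]
  ],
  "grip": [1,1,1,1]
}}

```text
time_s: 22.8
position: [0.6258, -0.1687, 0.1255]
tcp_rot: [[-0.27, 0.001, -0.963], [0.963, -0.001, -0.27], [-0.001, -1.0, -0.001]]
force: [-0.9, 0.0, 2.6]
opening: 0.004
```

Call:
{"op": "arm_command", "data": {
  "translation": [
    [0,0.015,0],
    [0,0.025,0],
    [0,0.025,0]
  ],
  "rotation": [
    [0,0,0],
    [0,0,0],
    [0,0,0]
  ],
  "grip": [1,1,1]
}}

```text
time_s: 23.1
position: [0.626, -0.1687, 0.125]
tcp_rot: [[-0.271, 0.001, -0.963], [0.963, -0.001, -0.271], [-0.001, -1.0, -0.001]]
force: [-3.1, 0.5, 9.4]
opening: 0.003
```

Call:
{"op": "arm_command", "data": {
  "translation": [
    [0,0.015,0],
    [0,0.03,0],
    [0,0.03,0]
  ],
  "rotation": [
    [0,0,0],
    [0,0,0],
    [0,0,0]
  ],
  "grip": [1,1,1]
}}

```text
time_s: 23.4
position: [0.6262, -0.1688, 0.1244]
tcp_rot: [[-0.271, 0.002, -0.963], [0.963, -0.002, -0.271], [-0.002, -1.0, -0.002]]
force: [-4.6, 0.5, 18.7]
opening: 0.006
```

The force climbs steeply (9 → 19 N) with no more travel, so the lever is on its stop at the expected height. I'll lift straight off and look.

Call:
{"op": "arm_command", "data": {
  "translation": [
    [0,-0.1,0],
    [0,-0.5,0],
    [0,-1,0],
    [0,-1,0]
  ],
  "rotation": [
    [0,0,0],
    [0,0,0],
    [0,0,0],
    [0,0,0]
  ],
  "grip": [1,1,1,1]
}}

```text
time_s: 23.8
position: [0.6289, -0.1698, 0.2063]
tcp_rot: [[-0.271, 0.01, -0.963], [0.963, -0.005, -0.271], [-0.008, -1.0, -0.009]]
force: [1.7, -1.2, -0.1]
opening: 0.008
```

Call:
{"op": "arm_command", "data": {
  "translation": [
    [0.5,-0.5,0],
    [1,-0.8,0],
    [1,-0.8,0],
    [1,-0.8,0]
  ],
  "rotation": [
    [0,0,0],
    [0,0,0],
    [0,0,0],
    [0,0,0]
  ],
  "grip": [1,1,1,1]
}}

```text
time_s: 24.2
position: [0.6038, -0.0903, 0.265]
tcp_rot: [[-0.272, 0.001, -0.962], [0.962, -0.001, -0.272], [-0.001, -1.0, -0.0]]
force: [0.2, -0.1, 0.7]
opening: 0.003
```

Call:
{"op": "arm_command", "data": {
  "translation": [
    [0.5,0,0],
    [1,0,0],
    [1,0,0],
    [1,0,0]
  ],
  "rotation": [
    [0,0,0],
    [0,0,0],
    [0,0,0],
    [0,0,0]
  ],
  "grip": [1,1,1,1]
}}

```text
time_s: 24.6
position: [0.582, -0.0146, 0.2634]
tcp_rot: [[-0.271, -0.002, -0.963], [0.963, -0.0, -0.271], [0.0, -1.0, 0.002]]
force: [-0.0, 0.2, -0.4]
opening: 0.005
```

```bash
python3 chk.py wrist side
python3 - <<'E'
import cv2,glob,os,numpy as np
w=max(glob.glob("pics/wrist_*.png"),key=os.path.getmtime);s=max(glob.glob("pics/side_*.png"),key=os.path.getmtime);print(w,s)
a=cv2.resize(cv2.imread(w)[0:300,130:510],(760,600))
b=cv2.resize(cv2.imread(s)[180:400,200:450],None,fx=2.5,fy=2.5)
cv2.imwrite("pics/w9.png",a);cv2.imwrite("pics/s9.png",b)
E
```

```text
t 24.6 p [ 0.582  -0.0146  0.2634] yaw 105.73103674845798 F [-0.0021  0.2443 -0.3969] J [-12.406   25.7349  87.0755  -0.0551  67.3111 151.8843]
wrist strap_nose [318.912 270.   ] 0.68 [0.5673 0.0383 0.0695] ang 106.7 r 0.1246
wrist lever_pivot [320.128 125.184] 0.83 [ 0.6009 -0.0846  0.0905] ang 239.9 r 0.0042
side strap_nose [328.192 321.408] 0.82 [0.5647 0.0414 0.0695] ang 107.4 r 0.1282
side foot [325.888 330.   ] 0.36 [0.5677 0.0451 0.0524] ang 105.6 r 0.1309
side land [323.328 328.608] 0.86 [0.575  0.0271 0.0384] ang 104.5 r 0.1117
side lever_pivot [319.808 265.92 ] 0.91 [ 0.602  -0.0875  0.0905] ang 261.1 r 0.0066
side lever_tip [315.776 232.176] 0.82 [ 0.6045 -0.0488  0.192 ] ang 87.4 r 0.0323
pics/wrist_24.60.png pics/side_24.60.png
```

View pics/w9.png

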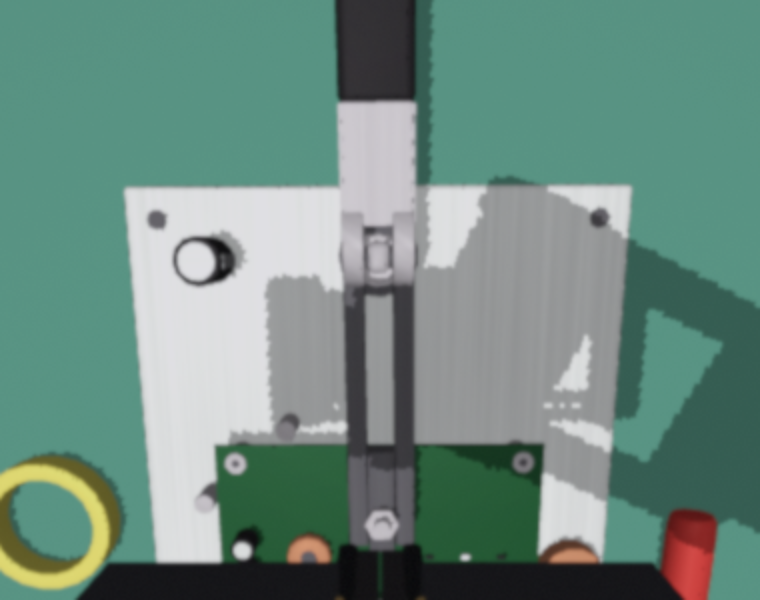

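View pics/s9.png

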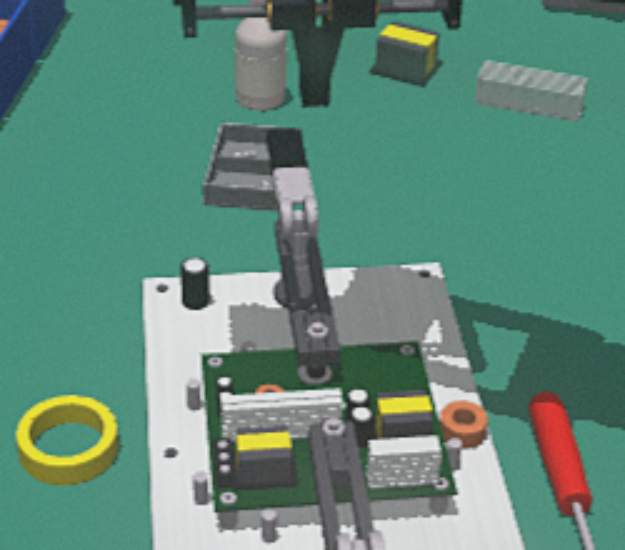

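The foot sits centred on the land (side crop (315,373)), the lever is down in line with the strap, and the board, choke, capacitor and tray are where they were. Handing in.

```bash
python3 -c "
from rig import bot
print(bot.hand_in(), bot.read_state()['time_s'])"
```

```text
the job is handed in; nothing more can be done
the job is handed in; nothing more can be done
```

The board is clamped and the job was handed in at about 25 s; no verdict was reported. I pushed the strap round in steps with the backs of the closed fingers until its foot stood over the land. Then I pressed the cam lever down along its arc with the fingertips.

**Last checks:**
- **Foot on land:** before pressing, the nut was within about 0.5 mm of the land's middle and the strap was parallel to the board. Afterwards the side view shows the foot centred on the land.
- **Lever down:** it met its stop at the expected height. The force rose from 3 to 19 N over about 1 mm of travel, and the lever stayed down when I lifted off.
- **Surroundings:** the board, capacitor, choke, tray and tape are where they were in the pictures. The arm was clear of everything, and the highest force read was about 19 N.

**Disagreements:**
- The networks put the nose at 106.7–107.4°, while the board edge puts the fixture's axis at about 105.7°. That is within their scatter, and I trusted the picture geometry.
- The same nut measurement on the other, already closed clamp came out about 1 mm off-centre, so the 0.5 mm above may be no better than that.
- The side camera's lever-tip readings after pressing mean nothing, because they assumed the raised height.

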